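# Put the last spice jar back into the crowded spice rack

### The arm

A 6-joint arm with a two-finger parallel gripper is mounted at the origin on a cart in front of the work surface, level with it; the furniture and walls round the work are solid. World frame = base frame: x ahead of the robot, y to its left, z up, the work surface at z = 0. Lengths are in m, angles in rad, forces in N, time in s.
With the tool pointing down it reaches from about 0.3 to 0.75 m from the base axis. Payload 8.5 kg.
Tool frame: the origin (TCP) lies midway between the tips of the shut fingers; the grasp point (between the pads) lies robot.tcp_to_grasp behind it (robot.tcp_to_grasp is the distance from the TCP to the grasp point, in m); z points along the fingers, y is the line along which they close (so a half turn about z gives the same grasp; the last joint's range is limited). The gripper opens to 88 mm and grips with 3 to 60 N. Pads are 18 mm wide; open, the fingers measure 123 mm over their backs; the gripper's body (75 mm by 187 mm) begins 45 mm behind the grasp point.
Start: joints at [0.955, 0.381, 1.297, -0, 1.464, -0.215], TCP at [0.215, 0.506, 0.239] pointing down, gripper open.
Joint ranges: [-3.11, 3.11], [-0.89, 2.33], [0.22, 2.48], [-1.42, 4.56], [0.17, 2.85], [-2.88, 2.88]. Speed limits (rad/s): [2.39, 2.39, 3.14, 3.14, 3.14, 3.14].

### API

Orientations are given as a rotation vector (axis times angle).
In Python, from station import robot gives the robot as it stands. Calls block until the motion is done:
- robot.move_ptp(position, orientation): joint-space move of the TCP to a pose.
- robot.line_to(position, feed=0.15, ori=None): straight line of the TCP; ori=None keeps the orientation; feed is the mean speed in m/s.
- robot.movej(angles): joint-space move.
- robot.move_gripper(opening): opening from 0.0 (shut) to 1.0 (fully open); the grip force is fixed at half the most; returns when the fingers have stopped.
- robot.hold(seconds).
- robot.solve_ik(position, orientation): joint angles nearest the present ones, or None.
- robot.get_obs(): the state.
- robot.get_image(name): name is "scene" or "top" or "wrist"; returns a dict with "image" (420x560x3 uint8, blue, green, red), "mtx" (3x3 intrinsics, pixels), "rvec" (rotation vector, rad) and "tvec" (3), from world to camera coordinates, as OpenCV has them; the wrist camera has in their place "tool_from_camera" (4x4, takes a point from camera to tool coordinates, whose origin is the TCP and whose axes are the flange's). Camera axes: x right, y down, z forward; pixel columns grow to the right and rows downward; lengths in m; the calibration is good to about 2 mm. The wrist camera is an equidistant fisheye: a pixel r from the principal point sees the ray r / f radians off the axis. A picture is of the moment at which its call begins: read the wrist's pose just before it. There is no depth.
A pose or a line that the arm cannot do raises robot.PlanningError and nothing moves.
- robot.hand_in(): hands the job in; it is judged then, once.
The state is a dict: "time": time; "joint_positions": joint angles; "qvel": joint speeds; "joint_efforts": joint torques, N m; "ee_pos": TCP position; "tool_rot": TCP orientation; "force": force on the tool from outside, world axes, zero at the start; "torque": the same for the moment, N m; "finger_gap": opening from 0.0 (shut) to 1.0 (fully open); "grasp_force": force on a finger pad.
Only numpy, scipy, OpenCV 4.12 (cv2) and the standard library are available. Lean on these libraries where they do the work, as an engineer would, in place of code of your own. Each camera call takes 0.05 s, during which the arm holds its last target. There are 200 camera calls.

### The job

Put the spice jar that stands alone on the counter back into the wire spice rack, in one row with the three jars already there. They have spread out so that no gap is wide enough: gently ease them along the rack, without lifting them out or tipping them over, until the jar goes in between or beside them, and set it down rather than dropping it. In the end all four stand upright on the rack's floor, and the other things on the counter are left alone.

Things in the scene. Friction and masses are not known exactly. Their poses are not given: they have to be found in the camera images.
- loose_jar: the one spice jar that stands alone, on the wooden counter to the left of the rack: glass, dark cap, 105 mm tall, round body 42 mm wide, cap 44 mm wide from 85 to 105 mm up, 0.08 to 0.15 kg. Origin at the centre of its underside, z up its axis. (Behind jar and rack a microwave, 0.28 m tall, closes off the counter, its front at x = 0.60, from y = -0.18 to the right)
- spice_rack: low countertop spice rack, 207 x 66 mm, standing firm: dark wooden base on small feet with a gallery of two round wires, 5 mm thick, right round it, the upper one's top 62.5 mm above the origin. Origin on the counter under the rack's centre; y runs along the row of jars (roughly towards the robot: the rack stands end-on), x across it, z up
- rack_floor (a point): middle of the top of the rack's base, on which the jars stand: 14 mm above the rack's origin, axes as the rack's. Clear inside the wires: 189 mm along y by 48 mm along x. Four jars fit cap to cap with about 13 mm to spare. A jar pushed near its top may tip; one held by the cap across the row, its weight just taken off the floor, moves along upright and pushes its neighbour
- rack_jar_a: glass spice jar with a wide screw cap, 106 mm tall: round body 42 mm wide, cap 45 mm wide from 85 to 106 mm up, about 0.11 kg. Origin at the centre of its underside, z up its axis. At the start one of the three jars standing in the rack (in any order)
- rack_jar_b: glass spice jar with a wide screw cap, 106 mm tall: round body 42 mm wide, cap 45 mm wide from 85 to 106 mm up, about 0.11 kg. Origin at the centre of its underside, z up its axis. At the start one of the three jars standing in the rack (in any order)
- rack_jar_c: glass spice jar with a wide screw cap, 106 mm tall: round body 42 mm wide, cap 45 mm wide from 85 to 106 mm up, about 0.11 kg. Origin at the centre of its underside, z up its axis. At the start one of the three jars standing in the rack (in any order)
- pepper_mill: wooden pepper mill, 58 mm wide, 170 mm tall; stands at the right of the counter, not part of the job. Origin at the centre of its underside
- jam_jar: jam jar with a flat lid, 70 mm wide, 101 mm tall; stands at the right of the counter, not part of the job. Origin at the centre of its underside
- garlic: head of garlic, 51 mm; stands at the right of the counter, not part of the job. Origin at the centre of its underside
- lemon: lemon, 70 x 50 x 50 mm; stands at the right of the counter, not part of the job. Origin at the centre of its underside

How it is judged:
At the end, for the whole second after the job is handed in: All four spice jars stand in one row in the rack: undersides on its floor (within 4 mm), within 7 mm of the row's centre line, inside the ends of the gallery, tilted by less than 0.08 rad, at rest (z of rack_jar_a in the frame of spice_rack between 0.01 and 0.018 m and x of rack_jar_a in the frame of spice_rack between -0.007 and 0.007 m and y of rack_jar_a in the frame of spice_rack between -0.077 and 0.077 m and angle between each of rack_jar_a, rack_jar_b, rack_jar_c, loose_jar's own z axis and vertical below 0.08 rad and linear speed of each of rack_jar_a, rack_jar_b, rack_jar_c, loose_jar below 0.02 m/s and z of rack_jar_b in the frame of spice_rack between 0.01 and 0.018 m and x of rack_jar_b in the frame of spice_rack between -0.007 and 0.007 m and y of rack_jar_b in the frame of spice_rack between -0.077 and 0.077 m and z of rack_jar_c in the frame of spice_rack between 0.01 and 0.018 m and x of rack_jar_c in the frame of spice_rack between -0.007 and 0.007 m and y of rack_jar_c in the frame of spice_rack between -0.077 and 0.077 m and z of loose_jar in the frame of spice_rack between 0.01 and 0.018 m and x of loose_jar in the frame of spice_rack between -0.007 and 0.007 m and y of loose_jar in the frame of spice_rack between -0.077 and 0.077 m); the robot touches nothing.
It fails at once if a jar of the rack is lifted out (its underside more than 60 mm above the counter) or tipped by more than 0.5 rad (z of any of rack_jar_a, rack_jar_b, rack_jar_c in the frame of spice_rack above 0.06 m or angle between any of rack_jar_a, rack_jar_b, rack_jar_c's own z axis and vertical above 0.5 rad).
It fails at once if the loose jar is tipped over (more than 0.6 rad) (angle between loose_jar's own z axis and vertical above 0.6 rad).
It fails at once if the loose jar is dropped: it falls faster than 0.6 m/s with no finger on it (a fall of about 2 cm) (linear speed of loose_jar above 0.6 m/s and contact force between the fingers and loose_jar below 0.05 N).
It fails at once if a jar is forced: more than 40 N between the loose jar and another, or between a jar and the rack (contact force between any of loose_jar, spice_rack and rack_jar_a above 40 N or contact force between any of loose_jar, spice_rack and rack_jar_b above 40 N or contact force between any of loose_jar, spice_rack and rack_jar_c above 40 N or contact force between spice_rack and loose_jar above 40 N).
It fails at once if something else on the counter is moved by more than 30 mm (distance of any of pepper_mill, jam_jar, garlic, lemon from where it was at the start of the episode above 0.03 m).
It also fails if it takes over 61 s, if anything falls off the work surface, if the arm or the gripper's body presses on something with over 40 N, if the wrist force passes 120 N, or if a joint passes its speed limit or range.

## Working session

There is one attempt and no reset: what is moved stays moved. The work goes in short steps, each a Python script; the robot and the scene stay as the last script left them, time stands still between calls to the robot, and variables do not carry over. Pictures are saved under pics/ and viewed, at most 10 in all, crops included, and the job is handed in when it is done.

```bash
ls; mkdir -p pics
python3 - <<'E'
from station import robot
import cv2
o=robot.get_obs(); print(o['time'],o['ee_pos'],o['tool_rot'],o['finger_gap'],robot.tcp_to_grasp)
for n in('scene','top'):
    d=robot.get_image(n); cv2.imwrite(f'pics/{n}0.png',d['image']); R=cv2.Rodrigues(d['rvec'])[0]; print(n,d['mtx'].tolist(),(-R.T@d['tvec'].reshape(3)),R[2])
E
```

```text
pics
station.py
0.0 [0.21440821 0.5061812  0.23813958] [-6.25213001e-01 -3.07813370e+00  2.10469733e-03] 0.9989424448037002 0.0187
scene [[460.4356627818849, 0.0, 271.1631705225431], [0.0, 460.4356627818849, 205.4125482686241], [0.0, 0.0, 1.0]] [ 0.10924397 -0.50718111  0.81674766] [ 0.40388299  0.13442845 -0.90487984]
top [[432.3983125331001, 0.0, 271.4406925818926], [0.0, 432.3983125331001, 209.1364816272656], [0.0, 0.0, 1.0]] [ 0.36323134 -0.36544738  0.88872406] [ 0.10107119 -0.03931851 -0.99410194]
```

View pics/top0.png

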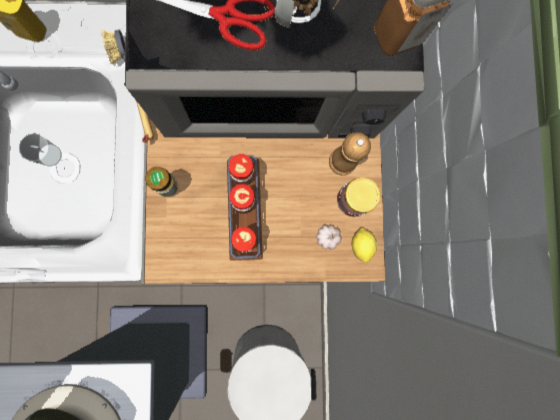

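View pics/scene0.png

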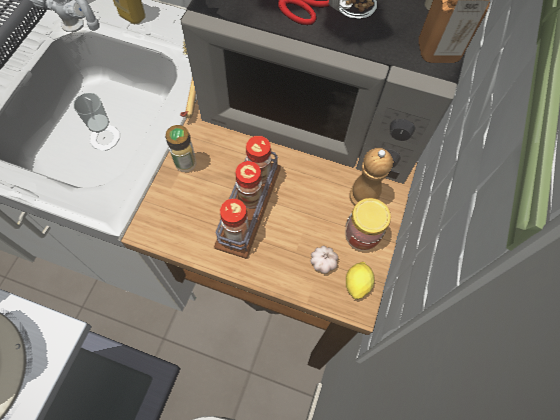

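Top view: the red caps are at about (241,166), (242,197) and (244,239). The loose jar's cap is at (157,178), and the rack outline spans about (228–262, 155–260).

```bash
cat > h.py <<'E'
import numpy as np, cv2
from station import robot
def cast(d,uv,z):
    R=cv2.Rodrigues(np.array(d['rvec'],float))[0]; t=np.array(d['tvec'],float).reshape(3)
    c=-R.T@t; r=R.T@np.linalg.inv(d['mtx'])@np.array([uv[0],uv[1],1.]); return c+r*(z-c[2])/r[2]
def blobs(m,amin,amax=9999):
    n,l,s,c=cv2.connectedComponentsWithStats(m.astype(np.uint8)); return [(s[i],c[i],l==i) for i in range(1,n) if amin<s[i,4]<amax]
E
python3 - <<'E'
from h import *
for n in('scene','top'):
    d=robot.get_image(n); im=d['image']; hsv=cv2.cvtColor(im,cv2.COLOR_BGR2HSV)
    red=((hsv[...,0]<8)|(hsv[...,0]>172))&(hsv[...,1]>150)&(hsv[...,2]>90); red[:130]=0
    red=cv2.morphologyEx(red.astype(np.uint8),cv2.MORPH_CLOSE,np.ones((7,7)))
    for s,c,l in blobs(red,150):
        print(n,'red',s,c.round(1),'z.12',cast(d,c,.12).round(4),'z.11',cast(d,c,.11).round(4))
    g=(hsv[...,0]>40)&(hsv[...,0]<85)&(hsv[...,1]>90); g[:, 210:]=0
    for s,c,l in blobs(g,15): print(n,'green',s,c.round(1),cast(d,c,.105).round(4))
    for (x0,y0,x1,y1,t) in ([(210,140,290,270,'rk')] if n=='top' else [(205,125,290,265,'rk')]):
        cv2.imwrite(f'pics/{n}_c.png',cv2.resize(im[y0:y1,x0:x1],None,fx=4.5,fy=4.5,interpolation=cv2.INTER_CUBIC))
a=cv2.imread('pics/top_c.png');b=cv2.imread('pics/scene_c.png');h=max(len(a),len(b))
p=lambda i:cv2.copyMakeBorder(i,0,h-len(i),0,0,cv2.BORDER_CONSTANT)
o=np.hstack([p(a),p(b)]);print(o.shape);cv2.imwrite('pics/crops.png',o[:600,:800])
d=robot.get_image('top')
for uv in [(146,283),(385,283),(133,138),(152,135),(420,135)]: print(uv,cast(d,uv,0).round(3))
E
```

```text
scene red [ 236  136   34   52 1116] [252.6 161.7] z.12 [ 0.4884 -0.3445  0.12  ] z.11 [ 0.4938 -0.3421  0.11  ]
scene red [220 198  26  29 567] [233. 212.] z.12 [ 0.3869 -0.3483  0.12  ] z.11 [ 0.3909 -0.3461  0.11  ]
scene green [170 128  14  12  92] [176.1 133.2] [ 0.5042 -0.1875  0.105 ]
top red [ 229  154   26   55 1049] [241.2 181. ] z.12 [ 0.4924 -0.3419  0.12  ] z.11 [ 0.4941 -0.3416  0.11  ]
top red [232 226  25  27 521] [243.4 238.7] z.12 [ 0.389  -0.3457  0.12  ] z.11 [ 0.3894 -0.3455  0.11  ]
top green [150 171  14  14 120] [155.7 177. ] [ 0.5026 -0.1864  0.105 ]
(630, 742, 3)
(146, 283) [ 0.306 -0.147  0.   ]
(385, 283) [ 0.3   -0.633  0.   ]
(133, 138) [ 0.603 -0.114  0.   ]
(152, 135) [ 0.61  -0.153  0.   ]
(420, 135) [ 0.611 -0.719  0.   ]
```

View pics/crops.png

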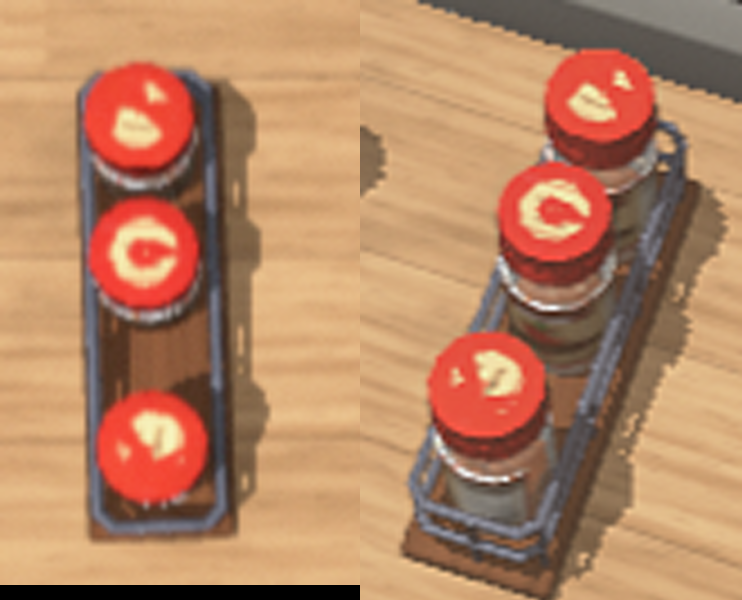

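```bash
cat >> h.py <<'E'
from scipy.spatial.transform import Rotation as Ro
def ori(row,flip=1):
    """tool down, closing line across the row direction (2-vector)"""
    r=np.array([row[0],row[1],0.])/np.hypot(*row)*flip; z=np.array([0,0,-1.]); y=np.cross(z,r)
    return Ro.from_matrix(np.c_[r,y,z]).as_rotvec()
def fish(d,pose,uv,z):
    """ray from wrist image onto plane z; pose=(ee_pos,tool_rot)"""
    K=np.array(d['mtx']);v=np.array([(uv[0]-K[0,2])/K[0,0],(uv[1]-K[1,2])/K[1,1]]);th=np.hypot(*v)
    r=np.r_[v/th*np.sin(th),np.cos(th)] if th>1e-9 else np.array([0,0,1.])
    T=np.array(d['tool_from_camera']);R=Ro.from_rotvec(pose[1]).as_matrix()
    c=R@T[:3,3]+pose[0]; w=R@T[:3,:3]@r; return c+w*(z-c[2])/w[2]
E
python3 - <<'E'
from h import *
d=robot.get_image('top'); P=lambda u,v,z:cast(d,(210+u/4.5,140+v/4.5),z)
for u,v in [(140,118),(144,253),(152,446)]: print('cap',P(u,v,.12).round(4))
s=robot.get_image('scene')
for u,v in [(600-360,96),(554-360,210),(487-360,381)]: print('cap s',cast(s,(205+u/4.5,125+v/4.5),.12).round(4))
for n,u,v in [('far',147,73),('near',157,527),('L1',82,130),('L2',94,480),('R1',210,130),('R2',217,480)]: print(n,P(u,v,.06).round(4))
for u,v in[(90,538),(237,538)]: print('base',P(u,v,.014).round(4))
row=np.array([1,0.03])
for f in(1,-1):
    for p in [(.46,-.345,.3),(.5025,-.187,.09),(.46,-.345,.09),(.52,-.34,.09),(.39,-.345,.09)]:
        q=robot.solve_ik(p,ori(row,f)); print(f,p,None if q is None else np.round(q,2))
E
```

```text
cap [ 0.5194 -0.3418  0.12  ]
cap [ 0.4648 -0.3433  0.12  ]
cap [ 0.3882 -0.3464  0.12  ]
cap s [ 0.5215 -0.3426  0.12  ]
cap s [ 0.4671 -0.3442  0.12  ]
cap s [ 0.391  -0.3471  0.12  ]
far [ 0.5513 -0.343   0.06  ]
near [ 0.356  -0.3469  0.06  ]
L1 [ 0.5263 -0.315   0.06  ]
L2 [ 0.376  -0.3203  0.06  ]
R1 [ 0.5263 -0.3702  0.06  ]
R2 [ 0.3756 -0.3724  0.06  ]
base [ 0.351  -0.3161  0.014 ]
base [ 0.3504 -0.3815  0.014 ]
1 (0.46, -0.345, 0.3) [-0.85  0.39  1.1  -0.    1.65  0.69]
1 (0.5025, -0.187, 0.09) [-0.58  0.51  1.55 -0.    1.07  0.96]
1 (0.46, -0.345, 0.09) [-0.85  0.57  1.44 -0.    1.13  0.69]
1 (0.52, -0.34, 0.09) [-0.77  0.64  1.3  -0.    1.2   0.77]
1 (0.39, -0.345, 0.09) [-0.95  0.49  1.6  -0.    1.05  0.59]
-1 (0.46, -0.345, 0.3) [-0.85  0.39  1.1  -0.    1.65 -2.45]
-1 (0.5025, -0.187, 0.09) [-0.58  0.51  1.55 -0.    1.07 -2.18]
-1 (0.46, -0.345, 0.09) [-0.85  0.57  1.44 -0.    1.13 -2.45]
-1 (0.52, -0.34, 0.09) [-0.77  0.64  1.3  -0.    1.2  -2.37]
-1 (0.39, -0.345, 0.09) [-0.95  0.49  1.6  -0.    1.05 -2.55]
```

Run:
```python
from h import *
row=np.array([1,0.022])
robot.move_ptp((.45,-.345,.30),ori(row,1))
o=robot.get_obs(); d=robot.get_image('wrist'); cv2.imwrite('pics/w1.png',d['image'])
print(o['time'],o['ee_pos'],o['tool_rot'],o['force'],d['mtx'],d['tool_from_camera'])
```

```text
3.45 [ 0.45035351 -0.34444982  0.30002403] [-3.14128187e+00 -3.64017163e-02 -1.15071366e-04] [-0.6084538  -1.53284951  0.34252458] [[325.1922621    0.         280.23758995]
 [  0.         325.1922621  207.30128948]
 [  0.           0.           1.        ]] [[ 5.19360281e-04 -9.60478415e-01 -2.78353992e-01  7.21555734e-02]
 [ 9.99999773e-01  3.79238581e-04  5.57238970e-04 -5.50506755e-04]
 [-4.29653429e-04 -2.78354218e-01  9.60478394e-01 -1.45861472e-01]
 [ 0.00000000e+00  0.00000000e+00  0.00000000e+00  1.00000000e+00]]
```

View pics/w1.png

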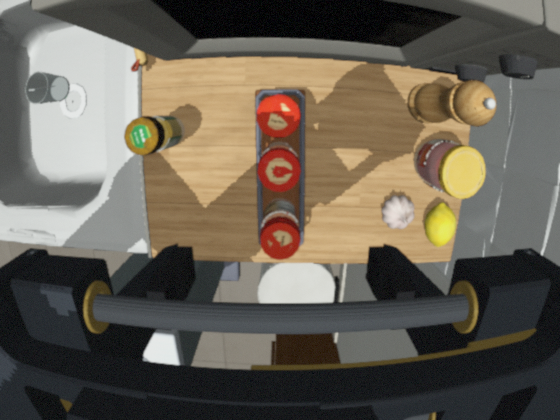

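Wrist view: caps are at (278,115), (279,170) and (281,239), with rack walls near columns 258 and 303. The camera sits on the tool's +x side, so I'll use the flipped grasp to keep it away from the microwave. Next I'll refine the cap and wire positions.

Run:
```python
from h import *
o=robot.get_obs(); d=robot.get_image('wrist'); im=d['image']; pose=(o['ee_pos'],o['tool_rot'])
hsv=cv2.cvtColor(im,cv2.COLOR_BGR2HSV)
red=((hsv[...,0]<8)|(hsv[...,0]>172))&(hsv[...,1]>150)&(hsv[...,2]>150); red[:,:240]=0;red[:,320:]=0
for c in cv2.findContours(red.astype(np.uint8),cv2.RETR_EXTERNAL,cv2.CHAIN_APPROX_NONE)[0]:
    if len(c)>40: (e,ax,an)=cv2.fitEllipse(cv2.convexHull(c)); print(np.round(e,1),np.round(ax,1),fish(d,pose,e,.12).round(4))
g=(hsv[...,0]>40)&(hsv[...,0]<85)&(hsv[...,1]>90); g[:,210:]=0
for s,c,l in blobs(g,30): print('green',s,c.round(1),fish(d,pose,c,.105).round(4))
cv2.imwrite('pics/w1c.png',cv2.resize(im[80:270,235:325],None,fx=3.1,fy=3.1,interpolation=cv2.INTER_CUBIC))
```

```text
[279.7 241. ] [35. 37.] [ 0.3902 -0.3449  0.12  ]
[278.5 169.9] [39. 39.] [ 0.4675 -0.342   0.12  ]
[277.8 114.8] [41.7 42.7] [ 0.5232 -0.34    0.12  ]
green [131 125  20  23 242] [139.1 135.2] [ 0.5033 -0.1862  0.105 ]
```

View pics/w1c.png

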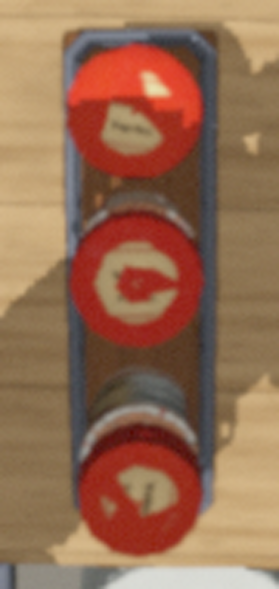

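Zoomed crop: the upper wires are at crop columns ≈75 and ≈209 at row 190, and ≈80 and ≈206 at row 370. The far wire is at row ≈36.

Run:
```python
from h import *
o=robot.get_obs(); d=robot.get_image('wrist'); im=d['image']; pose=(o['ee_pos'],o['tool_rot'])
P=lambda u,v,z:fish(d,pose,(235+u/3.1,80+v/3.1),z).round(4)
for u,v in[(75,190),(209,190),(80,370),(206,370),(141,36)]: print(P(u,v,.06))
# bluish profile of wires at rows
t=robot.get_image('top')
for n,dd,rows,c in(('w',d,(140,142,144,198,202),(250,312)),('t',t,(182,213,217,221),(224,266))):
    A=dd['image'].astype(int); s=A[...,0]-A[...,2]
    for r in rows:
        w=np.clip(s[r,c[0]:c[1]]+10,0,None)*1.; x=np.arange(*c); m=(c[0]+c[1])/2
        L=(w*x)[x<m].sum()/w[x<m].sum(); R=(w*x)[x>m].sum()/w[x>m].sum()
        f=(lambda u:fish(d,pose,(u,r),.06)) if n=='w' else (lambda u:cast(t,(u,r),.06))
        print(n,r,round(L,1),round(R,1),f(L)[:2].round(4),f(R)[:2].round(4))
```

```text
[ 0.4914 -0.3183  0.06  ]
[ 0.4926 -0.3695  0.06  ]
[ 0.4202 -0.321   0.06  ]
[ 0.4214 -0.371   0.06  ]
[ 0.5509 -0.3421  0.06  ]
w 140 258.1 301.6 [ 0.4929 -0.317 ] [ 0.4941 -0.3685]
w 142 258.2 301.7 [ 0.4905 -0.3172] [ 0.4917 -0.3686]
w 144 258.3 301.5 [ 0.4881 -0.3173] [ 0.4893 -0.3686]
w 198 259.3 301.3 [ 0.4219 -0.3192] [ 0.4231 -0.3707]
w 202 260.7 295.1 [ 0.4169 -0.3209] [ 0.4178 -0.3633]
t 182 nan 257.5 [nan nan] [ 0.5005 -0.3716]
t 213 235.9 248.6 [ 0.4403 -0.3299] [ 0.4402 -0.3543]
t 217 235.6 246.5 [ 0.4326 -0.3292] [ 0.4325 -0.3502]
t 221 234.4 nan [ 0.425 -0.327] [nan nan]<stdin>:11: RuntimeWarning: invalid value encountered in scalar divide
```

```bash
cat >> h.py <<'E'
cy=lambda x:-0.3443+0.026*(x-.4537)
RV=ori((1,.026),-1)
def st(m):
    o=robot.get_obs(); print(m,round(o['time'],2),np.round(o['ee_pos'],4),'F',np.round(o['force'],1),'gap',round(o['finger_gap'],3),'gf',np.round(o['grasp_force'],1)); return o
def shift(x,x2,z=.089):
    robot.line_to((x,cy(x),z+.05),feed=.25); robot.line_to((x,cy(x),z),feed=.12); st('down')
    robot.move_gripper(0.); st('grip'); robot.line_to((x,cy(x),z+.0015),feed=.02); st('lift')
    robot.line_to((x2,cy(x2),z+.0015),feed=.03); st('moved'); robot.line_to((x2,cy(x2),z),feed=.02); st('set')
    robot.move_gripper(1.); robot.line_to((x2,cy(x2),z+.05),feed=.2); st('clear')
E
python3 - <<'E'
from h import *
robot.move_ptp((.5215,cy(.5215),.16),RV); st('at')
shift(.5215,.5255)
E
```

```text
at 6.23 [ 0.5215 -0.3426  0.1601] F [ 0.1  0.3 -0.7] gap 0.997 gf 0.0
down 7.05 [ 0.5219 -0.3429  0.0899] F [-0.2 -0.6 -0.1] gap 0.998 gf 0.0
grip 7.8 [ 0.5215 -0.3424  0.089 ] F [0.4 0.8 0.8] gap 0.491 gf 30.0
lift 8.05 [ 0.5215 -0.3426  0.0905] F [-0.9 -0.1 -0.9] gap 0.488 gf 30.0
moved 8.33 [ 0.5257 -0.3424  0.0904] F [ 1.3  0.7 -1.2] gap 0.493 gf 30.0
set 8.58 [ 0.5255 -0.3425  0.089 ] F [1.1 0.2 0.8] gap 0.488 gf 30.0
clear 9.78 [ 0.5256 -0.3425  0.1394] F [ 0.3  0.  -1. ] gap 1.001 gf 0.0
```

Run:
```python
from h import *
shift(.4665,.4790)
shift(.3897,.3820)
robot.move_ptp((.43,cy(.43)+.0,.30),RV)
o=st('look'); d=robot.get_image('wrist'); im=d['image']; cv2.imwrite('pics/w2.png',im); pose=(o['ee_pos'],o['tool_rot'])
t=robot.get_image('top'); cv2.imwrite('pics/t2.png',t['image'])
for n,D in(('w',d),('t',t)):
    im=D['image'];hsv=cv2.cvtColor(im,cv2.COLOR_BGR2HSV)
    red=((hsv[...,0]<8)|(hsv[...,0]>172))&(hsv[...,1]>150)&(hsv[...,2]>90)
    for c in cv2.findContours(red.astype(np.uint8),cv2.RETR_EXTERNAL,cv2.CHAIN_APPROX_NONE)[0]:
        if len(c)>40: (e,ax,an)=cv2.fitEllipse(cv2.convexHull(c)); print(n,np.round(e,1),np.round(ax,1),(fish(d,pose,e,.12) if n=='w' else cast(t,e,.12)).round(4))
```

```text
down 10.72 [ 0.4671 -0.3441  0.0891] F [-0.6 -0.5 -0.2] gap 0.999 gf 0.0
grip 11.47 [ 0.4665 -0.344   0.0891] F [0.9 0.6 0.9] gap 0.492 gf 30.0
lift 11.72 [ 0.4664 -0.344   0.0904] F [-0.1 -0.3 -1.6] gap 0.491 gf 30.0
moved 12.29 [ 0.4791 -0.3435  0.0904] F [ 0.2  1.4 -0.3] gap 0.49 gf 30.0
set 12.54 [ 0.479  -0.3437  0.0891] F [0.5 0.6 0.7] gap 0.49 gf 30.0
clear 13.73 [ 0.479  -0.3437  0.1393] F [ 0.6  0.7 -0. ] gap 1.001 gf 0.0
down 14.81 [ 0.3903 -0.3461  0.0891] F [0.5 0.1 0.4] gap 1.002 gf 0.0
grip 15.56 [ 0.3897 -0.3459  0.0891] F [0.4 0.2 1.1] gap 0.495 gf 30.0
lift 15.81 [ 0.3897 -0.346   0.0905] F [-0.1 -0.1 -1.1] gap 0.491 gf 30.0
moved 16.22 [ 0.3818 -0.3462  0.0905] F [ 0.3  0.3 -1.1] gap 0.489 gf 30.0
set 16.47 [ 0.3821 -0.3463  0.0891] F [1.  0.2 1. ] gap 0.488 gf 30.0
clear 17.66 [ 0.382  -0.3462  0.1392] F [-0.5  0.5  0.4] gap 1.003 gf 0.0
look 18.37 [ 0.4295 -0.3446  0.2976] F [-0.4 -0.  -0.8] gap 0.999 gf 0.0
w [281. 248.] [47. 83.] [ 0.4973 -0.341   0.12  ]
w [279.7 139.5] [43.4 44.5] [ 0.3818 -0.3454  0.12  ]
t [245.5  20.3] [54.1 72.4] [ 0.796  -0.3504  0.12  ]
```

View pics/w2.png

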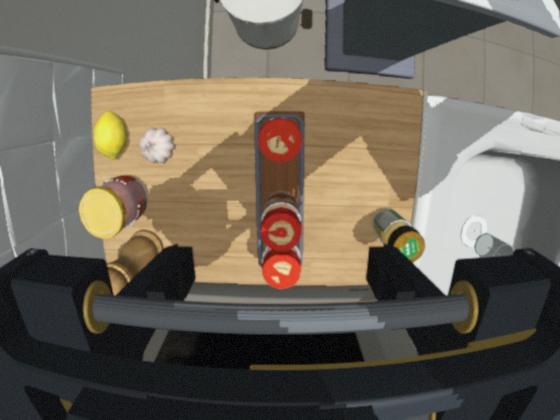

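Wrist view: the near jar is at x≈0.382 (cap at pixel (280,139)), and the middle and far jars stand cap to cap at (281,229) and (281,268). The gap is wide enough, so I'll fetch the loose jar, which is at pixel (405,243) here.

Run:
```python
from h import *
o=robot.get_obs(); d=robot.get_image('wrist'); pose=(o['ee_pos'],o['tool_rot'])
print('M',fish(d,pose,(281,229),.12).round(4))
x,y=.5033,-.1865
robot.move_ptp((x,y,.16),RV); robot.line_to((x,y,.0765),feed=.12); st('down')
robot.move_gripper(0.); st('grip'); robot.line_to((x,y,.0865),feed=.03); st('lift'); robot.line_to((x,y,.235),feed=.2); st('up')
X=.4305
robot.line_to((X,cy(X),.235),feed=.15); robot.hold(.3); st('over')
cv2.imwrite('pics/w3.png',robot.get_image('wrist')['image']); s=robot.get_image('scene')['image']; cv2.imwrite('pics/s3.png',cv2.resize(s[100:280,150:300],None,fx=3.3,fy=3.3))
```

```text
M [ 0.475  -0.3416  0.12  ]
down 20.26 [ 0.5036 -0.187   0.0772] F [ 0.  -0.6 -0.2] gap 1.001 gf 0.0
grip 21.01 [ 0.5033 -0.1865  0.0765] F [-0.4  0.8  1.4] gap 0.484 gf 30.0
lift 21.49 [ 0.5033 -0.1865  0.0866] F [ 0.7 -0.6 -0.8] gap 0.491 gf 30.0
up 22.38 [ 0.5029 -0.1863  0.2338] F [-0.2 -0.  -0.7] gap 0.489 gf 30.0
over 23.99 [ 0.4307 -0.3446  0.235 ] F [-0.5 -1.  -1.1] gap 0.489 gf 30.0
```

View pics/w3.png

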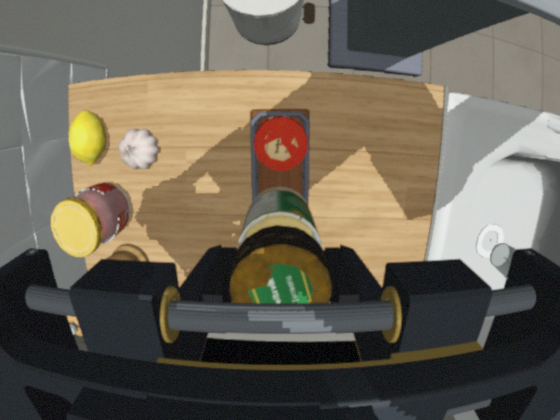

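View pics/s3.png

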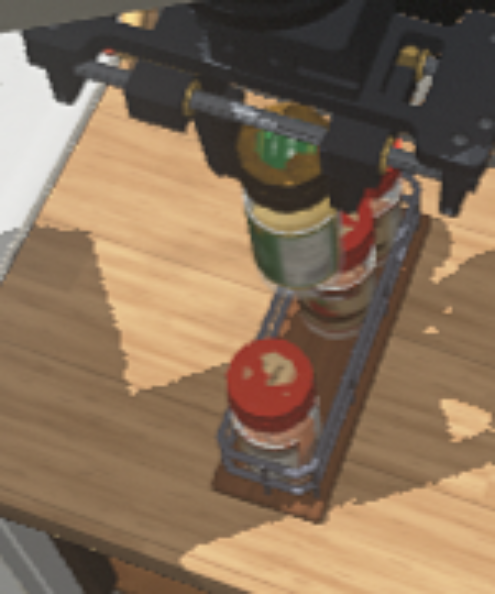

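The loose jar hangs upright between the jars, in line with the rack: in the wrist view it is at (281,200–300), with the near jar at (280,142). Next is a stepwise descent with a force check.

Run:
```python
from h import *
X=.430; zt=.0905; z=.200
robot.line_to((X,cy(X),z),feed=.1); f0=st('start')['force']
while z>zt+1e-4:
    z=max(zt,z-(.01 if z>.1 else .003)); robot.line_to((X,cy(X),z),feed=.05); robot.hold(.05)
    o=robot.get_obs(); f=o['force']-f0
    print(round(z,4),np.round(f,1),np.round(o['ee_pos'],4))
    if np.abs(f).max()>7: print('STOP'); break
st('end')
```

```text
start 24.59 [ 0.4301 -0.3451  0.2003] F [ 0.2  0.  -1.1] gap 0.488 gf 30.0
0.19 [0.4 0.5 0.2] [ 0.43   -0.3449  0.1901]
0.18 [1.5 0.3 0.4] [ 0.43   -0.3449  0.1799]
0.17 [ 0.3 -0.4 -0.3] [ 0.43   -0.3449  0.1699]
0.16 [0.3 0.4 0.5] [ 0.43   -0.3449  0.1599]
0.15 [ 0.2 -0.6  0.6] [ 0.43   -0.3449  0.1499]
0.14 [ 0.1 -0.2  0.9] [ 0.43   -0.3449  0.1399]
0.13 [-0.2 -0.1  0.7] [ 0.43   -0.3449  0.1299]
0.12 [-0.5 -0.3 -0.2] [ 0.43   -0.3449  0.1199]
0.11 [-0.2 -0.8  0.2] [ 0.43   -0.3449  0.1099]
0.1 [0.2 0.1 0.7] [ 0.43   -0.3449  0.0999]
0.097 [ 0.1  0.2 -0.1] [ 0.43   -0.3449  0.097 ]
0.094 [0.8 0.4 0.6] [ 0.43   -0.3449  0.0939]
0.091 [0.5 0.  0.5] [ 0.43   -0.3449  0.0909]
0.0905 [-1.  -1.2  1.8] [ 0.43   -0.345   0.0905]
end 29.79 [ 0.43   -0.345   0.0905] F [-0.8 -1.2  0.7] gap 0.489 gf 30.0
```

Run:
```python
from h import *
X=.430
robot.move_gripper(1.); robot.line_to((X,cy(X),.17),feed=.12); robot.line_to((X,cy(X),.30),feed=.25)
o=st('up'); d=robot.get_image('wrist')['image']
a=cv2.resize(d[90:300,225:335],None,fx=2.8,fy=2.8)
robot.move_ptp((.3,.25,.3),RV); s=robot.get_image('scene')['image']; b=cv2.resize(s[115:275,140:300],None,fx=2.9,fy=2.9)
h=max(len(a),len(b));p=lambda i:cv2.copyMakeBorder(i,0,h-len(i),0,0,cv2.BORDER_CONSTANT)
q=np.hstack([p(a),p(b)]);print(q.shape);cv2.imwrite('pics/end.png',q); st('away')
```

```text
up 32.06 [ 0.4297 -0.3446  0.2982] F [ 0.2 -0.5 -0.3] gap 1.002 gf 0.0
(588, 772, 3)
away 34.34 [0.3005 0.2497 0.2999] F [ 0.2 -1.4  0.1] gap 1.002 gf 0.0
```

View pics/end.png

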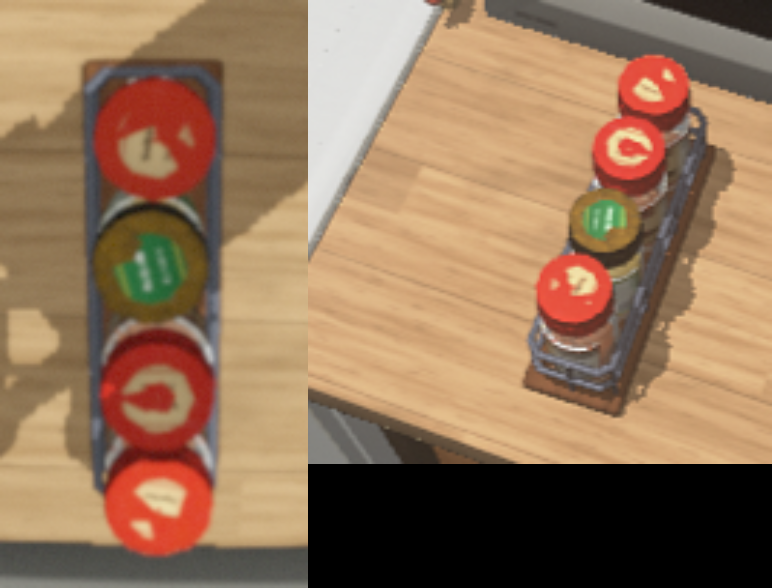

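Both views show all four jars upright in one row inside the rack, with the loose jar (green label) at crop (150,262). I'm handing it in.

```bash
python3 -c "
from station import robot
print(robot.hand_in())"
```

```text
the job is handed in; nothing more can be done
None
```

The loose jar is back in the rack between the middle and near jars, all four stand upright in one row in the final camera views, and the job was handed in at about 34 s of the 61 s allowed (no verdict was returned).

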